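# Put the gas lighter back into the candle kit

## Task

Draw the blue gas lighter, whose tail sticks out, from under the wooden riser, lay it flat on the worktop clear of the riser and let go of it. Then take it again across the middle of its handle, lift it over to the green candle-kit case and press it firmly into its shaped cutout, nozzle in the narrow end, until the whole handle is fully home and flush with the insert, and let go. Do not upset the jar and shaker on the riser or shift the mug and the timer.

Things in the scene. Friction and masses are not known exactly. Their poses are not given: they have to be found in the camera images.
- gas_lighter: long gas lighter lying flat, 194 mm, 60 g: blue handle, thin metal nozzle. Origin on its underside at mid-length; -y to the nozzle tip (97 mm), +y to the tail end (97 mm), z up. Centre line x = +2 mm. Handle (y -12 to +97 mm) 17.6 mm high, 17 mm wide at y = 0, 25 at y = 50, 22 at y = 90. Balance point y = +31. Starts under the riser, about 60 mm of tail sticking out
- lighter_tail (a point): point on the lighter's centre line in the tail of the handle, 9 mm above its underside, 19 mm from the tail end (own y = +78 mm), where it sticks out of the riser and is first taken; handle 23 mm wide here; axes as the lighter
- lighter_grip (a point): middle of the lighter's handle, on the centre line, 9 mm above its underside (own y = +44 mm); handle 24 mm wide here; axes as the lighter; comes to lie between the case's finger notches
- lighter_tip (a point): end of the lighter's nozzle, on its axis (own y = -97 mm)
- riser: low wooden shelf riser, fixed, 200 x 110 x 42 mm (x, y, z); origin at the centre of its footprint on the worktop. A tunnel 168 mm wide, 30 mm high runs through it along y, between two legs; the lighter's tail sticks out of its +y side. A pepper jar and a salt shaker stand on top, in the half away from +y
- kit_case: open green candle-kit case, fixed, tray 170 x 230 x 29 mm (x, y, z); origin under the tray's centre, on the worktop. Lid folded back flat beyond the +x side (to x = 260 mm, 18 mm high). Top of the grey insert 26 mm above the worktop. Matchbox and two tea lights sit in its +x half; the empty lighter cutout runs along y in the -x half, narrow nozzle end towards -y
- cutout (a point): pose of the lighter's origin and axes when fully home: 34 mm to -x of the case origin, 8 mm above the worktop, axes as the case. Cutout 18 mm deep (handle then flush), 3 to 4 mm of play. Rubber ribs at y = +8 and +82 mm on both sides, 1.8 mm inside the handle's outline, give on springs, bear the handle up until pressed with about 8 to 15 N, then centre and hold it
- notch (a point): centre of the finger notches, 26 mm above the worktop on the cutout's centre line, axes as the case: the middle of the handle (lighter_grip) comes to lie 9 mm below it. The notches leave both sides of the handle free 22 mm either way along y and 46 mm from the centre line, floor 2 mm above the worktop. There is no room for fingers at the tail
- pepper_jar: spice jar with red cap, 45 mm across, 108 mm high, standing loose on the riser; origin under its centre
- salt_shaker: glass salt shaker with grey cap, 44 mm across, 90 mm high, standing loose on the riser; origin under its centre
- tea_mug: white and green mug, 84 x 123 x 91 mm, standing loose at the back; origin under its centre
- kitchen_timer: red kitchen timer, 67 mm across, 67 mm high, standing loose at the back; origin under its centre

How it is judged:
On the way, in this order (a step that is already met when the one before it is completed fails the run):
1. the lighter lies flat on the worktop, clear of the riser, let go (horizontal distance between gas_lighter and riser above 0.11 m and (y of lighter_tip in the frame of riser above 0.055 m or horizontal distance between lighter_tip and riser above 0.115 m) and height (world z) of gas_lighter below 0.006 m and angle between gas_lighter's own z axis and vertical below 0.1 rad and contact force between gas_lighter and the fingers below 0.05 N and linear speed of gas_lighter below 0.03 m/s), for 0.2 s.
2. the lighter is taken again near the middle of its handle (TCP within 36 mm of that point) and lifted (contact force between gas_lighter and the fingers above 1 N and height (world z) of gas_lighter above 0.015 m and distance between the grasp point and lighter_grip below 0.036 m), for 0.2 s.
At the end, for the whole second after the job is handed in: The lighter rests in its cutout, nozzle at the narrow end, within 4 mm across and 6 mm along the cutout and 0.05 rad of its direction, no more than 3 mm above fully home and level within 0.04 rad, at rest and let go (x of gas_lighter in the frame of cutout between -0.004 and 0.004 m and y of gas_lighter in the frame of cutout between -0.006 and 0.006 m and y of lighter_tip in the frame of cutout below -0.09 m and z of gas_lighter in the frame of cutout below 0.003 m and angle between the y axis of gas_lighter and the y axis of cutout, either way round below 0.05 rad and angle between gas_lighter's own z axis and vertical below 0.04 rad and linear speed of gas_lighter below 0.01 m/s and contact force between gas_lighter and the fingers below 0.05 N); the robot touches nothing.
It fails at once if the pepper jar is moved more than 30 mm or tipped over (distance of pepper_jar from where it was at the start of the episode above 0.03 m or angle between pepper_jar's own z axis and vertical above 0.5 rad).
It fails at once if the salt shaker is moved more than 30 mm or tipped over (distance of salt_shaker from where it was at the start of the episode above 0.03 m or angle between salt_shaker's own z axis and vertical above 0.5 rad).
It fails at once if the tea mug is moved more than 40 mm or tipped over (distance of tea_mug from where it was at the start of the episode above 0.04 m or angle between tea_mug's own z axis and vertical above 0.5 rad).
It fails at once if the kitchen timer is moved more than 40 mm or tipped over (distance of kitchen_timer from where it was at the start of the episode above 0.04 m or angle between kitchen_timer's own z axis and vertical above 0.5 rad).
It also fails if it takes over 54 s, if anything falls off the work surface, if the arm or the gripper's body presses on something with over 40 N, if the wrist force passes 120 N, or if a joint passes its speed limit or range.

## Robot

A 6-joint arm with a two-finger parallel gripper is mounted at the origin on a cart in front of the work surface, level with it; the furniture and walls round the work are solid. World frame = base frame: x ahead of the robot, y to its left, z up, the work surface at z = 0. Lengths are in m, angles in rad, forces in N, time in s.
With the tool pointing down it reaches from about 0.35 to 0.775 m from the base axis. Payload 5.5 kg.
Tool frame: the origin (TCP) lies between the finger pads, 19 mm behind the fingertips; this is the grasp point; z points along the fingers, y is the line along which they close (so a half turn about z gives the same grasp; the last joint's range is limited). The gripper opens to 85 mm and grips with 20 to 120 N. Pads are 22 mm wide; open, the fingers measure 114 mm over their backs; the gripper's body (76 mm by 85 mm) begins 54 mm behind the grasp point. The pads swing forward as they close: fully open they stand 13 mm farther back than shut.
Start: joints at [-1.246, 0.313, 0.046, 1.304, 0, 1.431], TCP at [0.258, -0.514, 0.25] pointing down, gripper open.
Joint ranges: [-2.76, 2.76], [-0.86, 1.69], [-1.03, 1.26], [-2.2, 2.34], [-1.47, 1.5], [-3.14, 3.14]. Speed limits (rad/s): [2.57, 2.57, 3.14, 3.14, 3.14, 3.14].

## Interface

Orientations are given as a unit quaternion [w, x, y, z].
In Python, from workcell import get_state, read_camera, hand_in gives the robot as it stands.
- The arm moves only by the tool send_rows, never from a script. Its argument "increments" is a list of rows, each an object of numbers: "dx", "dy", "dz": the shift along the world's x, y, z in units of 25 mm (1.0 is 25 mm); "roll": the turn about the world's z in units of 8 degrees (1.0 is 8 degrees); "claw": the opening, from -1 (shut) to 1 (fully open). In form: [{"dx": .., "dy": .., "dz": .., "roll": .., "claw": ..}, ...]. A call has exactly 5 rows; each row is the pose to reach, as a shift and turn from the pose commanded when the call began; what a row does not reach only later rows make up. A row lasts 1/8 s, in which the tool goes at most 62.5 mm and 10.7 degrees, less where a joint would pass 70% of its speed; a pose out of reach is approached as far as the arm can. A call with a gripper value outside its range is refused whole. The fingers move at their own pace and stop on an object; "grip_force" is the grip in N (left out, the last holds). Time passes only in rows, so rows that repeat a pose let the fingers close, or fill a call up. It gives the time, the measured TCP pose, the force, the opening and the grip force at its end, in the units of the state.
- get_state(): the state, without advancing time (a new reading comes with each control period).
- read_camera(name): name is "side" or "top" or "wrist"; returns a dict with "image" (384x512x3 uint8, blue, green, red), "fx", "fy", "cx", "cy" (pixels), "world_to_cam" (4x4, takes a point from world to camera coordinates). Camera axes: x right, y up, looking along -z (the intrinsics and any distortion apply to the point x, -y, -z); pixel columns grow to the right and rows downward; lengths in m; the calibration is good to about 2 mm. The wrist camera is an equidistant fisheye: a pixel r from the principal point sees the ray r / f radians off the axis. A picture is of the moment at which its call begins. There is no depth.
- hand_in(): hands the job in; it is judged then, once.
The state is a dict: "clock": time; "joint_pos": joint angles; "qvel": joint speeds; "tau": joint torques, N m; "tcp_pos": TCP position; "orientation": TCP orientation; "wrist_force": force on the tool from outside, world axes, zero at the start; "ft_torque": the same for the moment, N m; "finger_gap": finger opening in m; "grip_force": force on a finger pad.
Only numpy, scipy, OpenCV 4.12 (cv2) and the standard library are available. Lean on these libraries where they do the work, as an engineer would, in place of code of your own. Each camera call takes 0.05 s, during which the arm holds its last target. There are 200 camera calls.

## Working session

There is one attempt and no reset: what is moved stays moved. The work goes in short steps, Python scripts to look and compute and a tool call to move; the robot and the scene stay as the last step left them, time stands still between calls to the robot, and variables do not carry over. Pictures are saved under pics/ and viewed, at most 10 in all, crops included, and the job is handed in when it is done.

Besides the shell and the picture viewer there is one more tool, called after "Request:" as a command line: name --argument value ..., lists and objects as JSON in quotes. send_rows: Moves the arm, as the interface text tells. Its arguments: {"type":"object","properties":{"increments":{"type":"array","items":{"type":"object","properties":{"dx":{"type":"number"},"dy":{"type":"number"},"dz":{"type":"number"},"roll":{"type":"number"},"claw":{"type":"number"}}}},"grip_force":{"type":"number"}},"required":["increments"]}

```bash
mkdir -p pics
cat > h.py <<'E'
import numpy as np,cv2
from workcell import get_state,read_camera,hand_in
def snap(n,f=None):
    c=read_camera(n)
    if f: cv2.imwrite('pics/'+f,c['image'])
    np.savez('cam_'+n,**{k:np.array(v) for k,v in c.items()})
    return c
def unproj(c,u,v,z):
    """pixel -> world on plane z (pinhole)"""
    M=np.array(c['world_to_cam']);R=M[:3,:3];o=-R.T@M[:3,3]
    d=R.T@np.array([(u-c['cx'])/c['fx'],-(v-c['cy'])/c['fy'],-1])
    return o+d*(z-o[2])/d[2]
def unfish(c,u,v,z):
    M=np.array(c['world_to_cam']);R=M[:3,:3];o=-R.T@M[:3,3]
    x=(u-c['cx'])/c['fx'];y=(v-c['cy'])/c['fy'];r=np.hypot(x,y)+1e-12
    d=R.T@np.array([np.sin(r)*x/r,-np.sin(r)*y/r,-np.cos(r)])
    return o+d*(z-o[2])/d[2]
E
python3 - <<'E'
from h import *
a=snap('top','top0.png');b=snap('side','side0.png')
for c in(a,b):print({k:v for k,v in c.items() if k!='image'})
print(get_state())
E
```

```text
{'fx': 390.71851679959866, 'fy': 390.71851679959866, 'cx': 254.35996439836512, 'cy': 195.42018822585737, 'world_to_cam': array([[-0.02738801, -0.99961812,  0.00367444, -0.04812189],
       [ 0.98892292, -0.02655818,  0.14603467, -0.65033368],
       [-0.14588131,  0.00763334,  0.98927265, -0.90907598],
       [ 0.        ,  0.        ,  0.        ,  1.        ]])}
{'fx': 389.25096549031014, 'fy': 389.25096549031014, 'cx': 256.8897505231248, 'cy': 184.37568447040329, 'world_to_cam': array([[-0.91544099, -0.40193835, -0.02033132,  0.57089155],
       [ 0.18518978, -0.46555783,  0.86542513, -0.22359826],
       [-0.35731295,  0.78848048,  0.50062559, -0.99585728],
       [ 0.        ,  0.        ,  0.        ,  1.        ]])}
{'clock': 0.1, 'joint_pos': array([-1.24558607e+00,  3.13945453e-01,  4.51093292e-02,  1.30360858e+00,
       -1.11929886e-05,  1.43121274e+00]), 'qvel': array([-0.00095989, -0.00062652,  0.00311932,  0.00099757,  0.00072255,
       -0.00101384]), 'tau': array([ 1.82174281e-03, -4.81729174e+01,  2.99241990e+01,  1.28506799e-02,
       -1.58826138e-04, -1.47849136e-05]), 'tcp_pos': array([ 0.25759845, -0.51359964,  0.2491934 ]), 'orientation': array([-8.20120518e-04,  9.73116822e-01,  2.30310597e-01, -8.19581269e-05]), 'wrist_force': array([-0.05156749,  0.49160244,  0.27384597]), 'ft_torque': array([-0.01513436, -0.02112607, -0.01127887]), 'grip_force': 0.0, 'finger_gap': 0.08559852218942997}
```

View pics/top0.png

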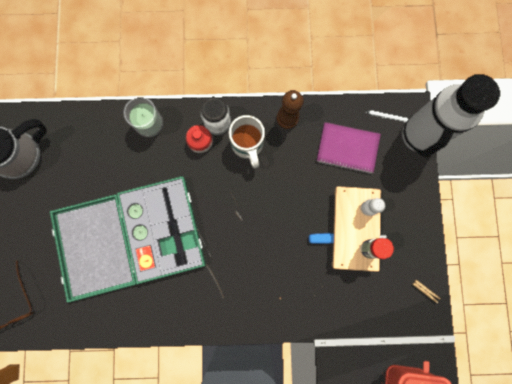

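View pics/side0.png

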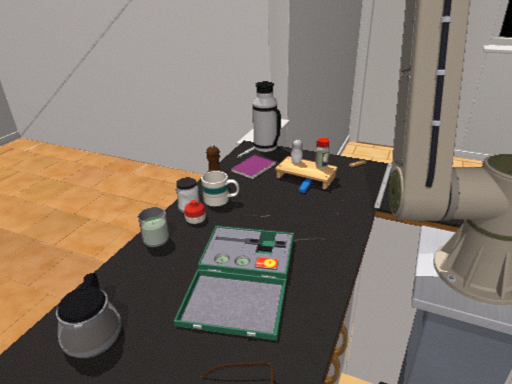

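Top view: the riser is at about (357,228), with the blue tail at (320,239) pointing left (+y). The case tray is at (160,238), with the cutout from its nozzle end at (165,190) to its tail at (181,265) and the lid to the left. I'll measure these next.

```bash
cat > m.py <<'E'
from h import *
c=dict(np.load('cam_top.npz'));im=c['image'];hsv=cv2.cvtColor(im,cv2.COLOR_BGR2HSV)
m=cv2.inRange(hsv,(100,120,60),(125,255,255));m[:, :280]=0;m[:,345:]=0
n,l,s,ce=cv2.connectedComponentsWithStats(m);k=1+np.argmax(s[1:,4]);p=np.argwhere(l==k)[:,::-1].astype(np.float32)
r=cv2.minAreaRect(p);print('blue',r,s[k])
print([unproj(c,*q,.017).round(4)[:2] for q in cv2.boxPoints(r)])
m=cv2.inRange(hsv,(8,40,120),(30,200,255));m[:, :325]=0;m[:,400:]=0;m[:180]=0;m[280:]=0
p=cv2.findNonZero(m);r=cv2.minAreaRect(cv2.convexHull(p));print('riser',r,[unproj(c,*q,.042).round(4)[:2] for q in cv2.boxPoints(r)])
m=cv2.inRange(hsv,(65,120,40),(90,255,200));m[:170]=0;m[310:]=0;m[:,230:]=0
p=cv2.findNonZero(m);r=cv2.minAreaRect(cv2.convexHull(p));print('case',r,[unproj(c,*q,.025).round(4)[:2] for q in cv2.boxPoints(r)])
A=cv2.resize(im[170:310,100:220],None,fx=4,fy=4,interpolation=cv2.INTER_CUBIC);B=cv2.resize(im[170:310,300:380],None,fx=4,fy=4,interpolation=cv2.INTER_CUBIC)
cv2.imwrite('pics/crop.png',np.hstack([A,B]))
E
python3 m.py
```

```text
blue ((320.0, 238.0), (10.0, 24.0), 90.0) [308 233  25  11 250]
[array([ 0.555 , -0.1972]), array([ 0.5534, -0.257 ]), array([ 0.5286, -0.2556]), array([ 0.5303, -0.196 ])]
riser ((357.9494934082031, 228.51498413085938), (48.6396598815918, 84.11994934082031), 1.9091525077819824) [array([ 0.4645, -0.2476]), array([ 0.6687, -0.2661]), array([ 0.6614, -0.3862]), array([ 0.4575, -0.364 ])]Traceback (most recent call last):
  File "m.py", line 10, in <module>
    p=cv2.findNonZero(m);r=cv2.minAreaRect(cv2.convexHull(p));print('case',r,[unproj(c,*q,.025).round(4)[:2] for q in cv2.boxPoints(r)])
                                           ~~~~~~~~~~~~~~^^^
cv2.error: OpenCV(4.12.0) /io/opencv/modules/imgproc/src/convhull.cpp:143: error: (-215:Assertion failed) total >= 0 && (depth == CV_32F || depth == CV_32S) in function 'convexHull'
```

```bash
sed -i 's/(65,120,40),(90,255,200)/(65,90,25),(95,255,200)/' m.py; python3 -c "
from h import *
im=np.load('cam_top.npz')['image'];hsv=cv2.cvtColor(im,cv2.COLOR_BGR2HSV);print(hsv[225:235,112:140:2][5],hsv[240,198:208])"; python3 m.py|tail -1
```

```text
[[170   4 182]
 [160   4 186]
 [150   4 185]
 [165   3 182]
 [ 90   2 169]
 [ 71  77 152]
 [ 73 107 124]
 [ 72  63 158]
 [100   4 187]
 [110   4 190]
 [ 40   6 120]
 [ 49  48 177]
 [ 51  49 209]
 [ 51  48 218]] [[ 68  41 182]
 [ 60  13 212]
 [ 50  13 174]
 [ 40  16  95]
 [ 20  23  67]
 [ 24  20  64]
 [ 10  13  57]
 [ 30  29  53]
 [ 15  27  57]
 [ 17  28  63]]
case ((125.19483184814453, 238.8447723388672), (93.01709747314453, 144.6790771484375), 75.20323944091797) [array([0.6237, 0.4598]), array([0.7081, 0.1122]), array([0.4827, 0.0544]), array([0.4044, 0.3916])]
```

View pics/crop.png

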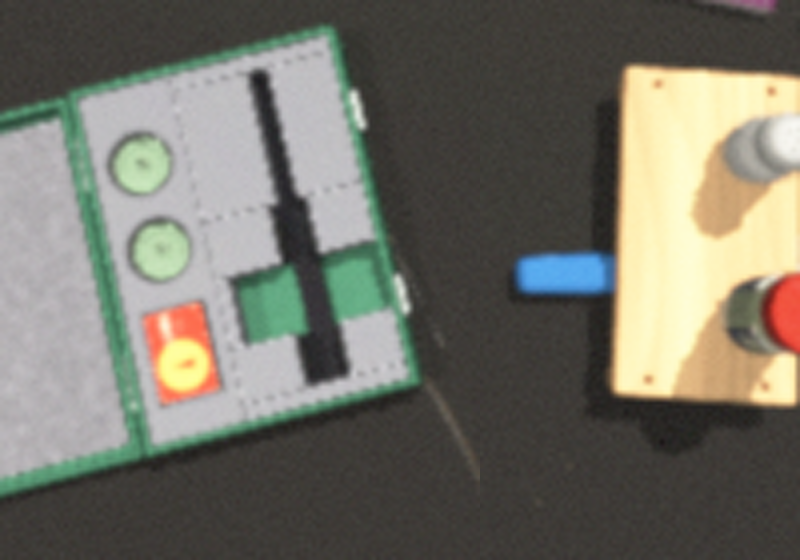

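The crop shows the tray corners at 4x pixels (335,28) and (418,382), and the hinge at (68,95) and (143,455). The cutout runs from (258,70) to (326,380). The lighter tail spans (516..612, 273), and the near edge of the riser runs from (623,67) to (612,395).

```bash
cat > fit.py <<'E'
from h import *
from scipy.optimize import least_squares
c=dict(np.load('cam_top.npz'))
def px(a,b,o=100): return (o+(a+.5)/4-.5,170+(b+.5)/4-.5)
def fit(obs,x0):
    w=np.array([unproj(c,*p,z)[:2] for p,_,z in obs]);l=np.array([q for _,q,_ in obs])
    def f(v):
        C,S=np.cos(v[2]),np.sin(v[2]);return (l@np.array([[C,S],[-S,C]])+v[:2]-w).ravel()
    s=least_squares(f,x0);print(s.x.round(4),'yaw deg',np.degrees(s.x[2]).round(2));print((s.fun.reshape(-1,2)*1000).round(1).tolist());return s.x
obs=[(px(335,28),(-.085,-.115),.029),(px(418,382),(-.085,.115),.029),(px(68,95),(.085,-.115),.029),(px(143,455),(.085,.115),.029),
(px(258,70),(-.034,-.099),.026),(px(326,380),(-.034,.099),.026)]
v=fit(obs,[.55,.15,1.5])
C,S=np.cos(v[2]),np.sin(v[2])
for y in(0,.044):print('cutout y',y,(v[:2]+np.array([[C,-S],[S,C]])@[-.034,y]).round(4))
print('blue tail,at riser',unproj(c,*px(516,274,180),.012),unproj(c,*px(612,273,180),.017))
for q in((623,67),(612,395)):print('riser +y edge',unproj(c,*px(*q,180),.042))
E
python3 fit.py
```

```text
[0.5747 0.1701 1.795 ] yaw deg 102.85
[[1.7, 1.6], [-2.0, 0.7], [2.0, 0.9], [-0.9, 0.2], [-0.3, -1.0], [-0.4, -2.4]]
cutout y 0 [0.5823 0.137 ]
cutout y 0.044 [0.5394 0.1272]
blue tail,at riser [ 0.54243202 -0.19881921  0.012     ] [ 0.54125196 -0.25792108  0.017     ]
riser +y edge [ 0.66688408 -0.26680913  0.042     ]
riser +y edge [ 0.46769784 -0.24869367  0.042     ]
```

Request:
send_rows --increments '[{"dx": 1.2,"dy": 1.2,"dz": 0,"roll": 0.8,"claw": 1},{"dx": 2.4,"dy": 2.4,"dz": 0,"roll": 1.6,"claw": 1},{"dx": 3.6,"dy": 3.6,"dz": 0,"roll": 2.4,"claw": 1},{"dx": 4.8,"dy": 4.8,"dz": 0,"roll": 3.2,"claw": 1},{"dx": 6,"dy": 6,"dz": 0,"roll": 4,"claw": 1}]'

```text
clock: 0.72
tcp_pos: [0.4084, -0.3628, 0.2496]
orientation: [-0.0, 0.871, 0.491, -0.0]
wrist_force: [-0.5, -0.5, -0.2]
finger_gap: 0.0857
grip_force: 0.0
```

Request:
send_rows --increments '[{"dx": 1.3,"dy": 1.5,"dz": 0,"roll": 0.9,"claw": 1},{"dx": 2.7,"dy": 3,"dz": 0,"roll": 1.8,"claw": 1},{"dx": 4,"dy": 4.5,"dz": 0,"roll": 2.7,"claw": 0.6},{"dx": 5.36,"dy": 5.84,"dz": 0,"roll": 3.55,"claw": 0.4},{"dx": 5.36,"dy": 5.84,"dz": -2,"roll": 3.55,"claw": 0.4}]'

```text
clock: 1.35
tcp_pos: [0.5464, -0.2168, 0.2028]
orientation: [0.004, 0.723, 0.691, 0.002]
wrist_force: [0.6, -0.4, -0.8]
finger_gap: 0.0597
grip_force: 0.0
```

Run:
```python
from h import *
s=get_state();print(s['clock'],s['tcp_pos'],s['orientation'],s['finger_gap'])
c=snap('wrist','w1.png');print({k:v for k,v in c.items() if k!='image'})
```

```text
1.35 [ 0.54636903 -0.21682607  0.2028279 ] [0.00418308 0.72318953 0.6906351  0.00160089] 0.05966710368018739
{'fx': 297.3186396354542, 'fy': 297.3186396354542, 'cx': 253.02739124862532, 'cy': 194.20594545679975, 'world_to_cam': array([[ 0.99889824, -0.04608889,  0.00883899, -0.55709133],
       [ 0.04678951,  0.9636061 , -0.26319959,  0.20644844],
       [ 0.00361327,  0.26332318,  0.96470091, -0.27720995],
       [ 0.        ,  0.        ,  0.        ,  1.        ]])}
```

View pics/w1.png

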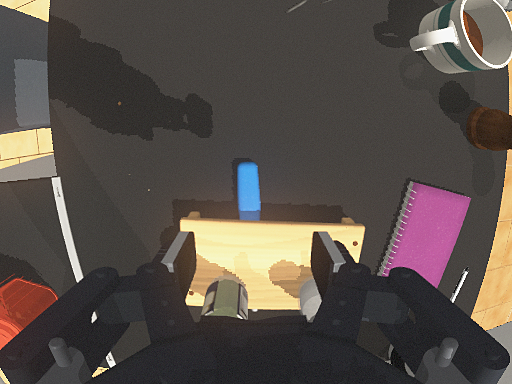

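The wrist view shows the blue tail from (247,162) to (250,218) in front of the riser, with the fingers on either side at about the right x.

Run:
```python
from h import *
c=dict(np.load('cam_wrist.npz'));hsv=cv2.cvtColor(c['image'],cv2.COLOR_BGR2HSV)
m=cv2.inRange(hsv,(100,120,60),(125,255,255));m[:,:200]=0;m[:,300:]=0
for v in range(160,222,6):
    u=np.nonzero(m[v])[0]
    if len(u):print(v,u.min(),u.max(),unfish(c,u.min(),v,.015)[:2].round(4),unfish(c,u.max(),v,.015)[:2].round(4))
```

```text
166 238 256 [ 0.5321 -0.2049] [ 0.5512 -0.2058]
172 237 257 [ 0.5307 -0.2113] [ 0.552  -0.2124]
178 237 258 [ 0.5303 -0.2179] [ 0.5528 -0.219 ]
184 238 258 [ 0.531  -0.2245] [ 0.5525 -0.2256]
190 238 259 [ 0.5306 -0.2312] [ 0.5533 -0.2323]
196 238 259 [ 0.5302 -0.2379] [ 0.5531 -0.239 ]
202 238 259 [ 0.5298 -0.2447] [ 0.5528 -0.2458]
208 239 259 [ 0.5305 -0.2517] [ 0.5525 -0.2527]
```

Request:
send_rows --increments '[{"dx": 0,"dy": 0,"dz": -2,"roll": 0.2,"claw": 0.3},{"dx": 0,"dy": 0,"dz": -4,"roll": 0.4,"claw": 0.3},{"dx": 0,"dy": 0,"dz": -5.5,"roll": 0.4,"claw": 0.3},{"dx": 0,"dy": 0,"dz": -6.5,"roll": 0.4,"claw": 0.3},{"dx": 0,"dy": 0,"dz": -7.05,"roll": 0.4,"claw": 0.3}]'

```text
clock: 2.02
tcp_pos: [0.5405, -0.2178, 0.0223]
orientation: [-0.002, 0.706, 0.708, -0.0]
wrist_force: [0.0, 0.1, -0.5]
finger_gap: 0.0553
grip_force: 0.0
```

Request:
send_rows --grip_force 40 --increments '[{"claw": 0},{"claw": -1},{"claw": -1},{"claw": -1},{"claw": -1}]'

```text
schema error: expected keys dx, dy, dz, roll, claw
```

Request:
send_rows --grip_force 40 --increments '[{"dx": 0,"dy": 0,"dz": 0,"roll": 0,"claw": 0},{"dx": 0,"dy": 0,"dz": 0,"roll": 0,"claw": -1},{"dx": 0,"dy": 0,"dz": 0,"roll": 0,"claw": -1},{"dx": 0,"dy": 0,"dz": 0,"roll": 0,"claw": -1},{"dx": 0,"dy": 0,"dz": 0,"roll": 0,"claw": -1}]'

```text
clock: 2.65
tcp_pos: [0.5428, -0.2187, 0.0252]
orientation: [0.001, 0.706, 0.709, 0.0]
wrist_force: [-1.1, 0.1, 6.2]
finger_gap: 0.0211
grip_force: 39.8
```

Request:
send_rows --increments '[{"dx": 0,"dy": 0,"dz": 0.12,"roll": 0,"claw": -1},{"dx": 0,"dy": 0.7,"dz": 0.12,"roll": 0,"claw": -1},{"dx": 0,"dy": 1.6,"dz": 0.12,"roll": 0,"claw": -1},{"dx": 0,"dy": 2.5,"dz": 0.12,"roll": 0,"claw": -1},{"dx": 0,"dy": 3.4,"dz": 0.12,"roll": 0,"claw": -1}]'

```text
clock: 3.28
tcp_pos: [0.5414, -0.1307, 0.0266]
orientation: [-0.0, 0.705, 0.709, -0.0]
wrist_force: [-0.3, -1.0, -0.3]
finger_gap: 0.0213
grip_force: 39.1
```

Request:
send_rows --increments '[{"dx": 0,"dy": 0.9,"dz": 0,"roll": 0,"claw": -1},{"dx": 0,"dy": 1.8,"dz": 0,"roll": 0,"claw": -1},{"dx": 0,"dy": 2.7,"dz": 0,"roll": 0,"claw": -1},{"dx": 0,"dy": 3.4,"dz": 0,"roll": 0,"claw": -1},{"dx": 0,"dy": 3.8,"dz": 0,"roll": 0,"claw": -1}]'

```text
clock: 3.9
tcp_pos: [0.5416, -0.0365, 0.0268]
orientation: [0.0, 0.705, 0.709, -0.0]
wrist_force: [0.5, 0.2, 0.0]
finger_gap: 0.0217
grip_force: 39.1
```

Run:
```python
from h import *
s=get_state();print(s['tcp_pos'],s['finger_gap'])
a=snap('top')['image'];b=snap('wrist')['image']
cv2.imwrite('pics/p2.png',np.hstack([cv2.resize(a[170:320,150:400],(400,240)),cv2.resize(b,(400,300))[:240]]))
```

```text
[ 0.54158085 -0.03650688  0.02680264] 0.02174481488976143
```

View pics/p2.png

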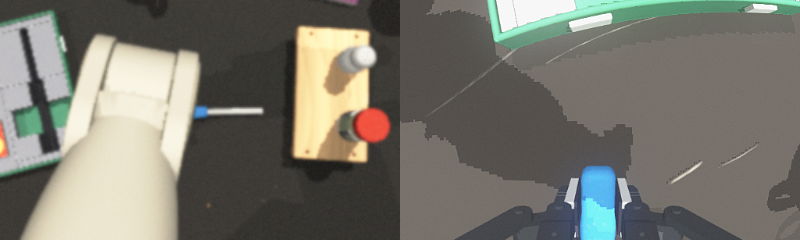

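The lighter is fully out: the nozzle tip at (262,110) is well clear of the riser edge at (295,110). I'll lower it slightly and release.

Request:
send_rows --increments '[{"dx": 0,"dy": 0,"dz": -0.08,"roll": 0,"claw": -1},{"dx": 0,"dy": 0,"dz": -0.08,"roll": 0,"claw": 0},{"dx": 0,"dy": 0,"dz": -0.08,"roll": 0,"claw": 0.3},{"dx": 0,"dy": 0,"dz": -0.08,"roll": 0,"claw": 0.3},{"dx": 0,"dy": 0,"dz": -0.08,"roll": 0,"claw": 0.3}]'

```text
clock: 4.62
tcp_pos: [0.5417, -0.0383, 0.0247]
orientation: [0.0, 0.706, 0.708, -0.0]
wrist_force: [-0.0, -0.0, -0.6]
finger_gap: 0.0553
grip_force: 0.0
```

Request:
send_rows --increments '[{"dx": 0,"dy": 0,"dz": 1,"roll": 0,"claw": 0.3},{"dx": 0,"dy": 0,"dz": 3,"roll": 0,"claw": 0.3},{"dx": 0,"dy": -1,"dz": 5,"roll": 0,"claw": 0.3},{"dx": 0,"dy": -3,"dz": 6,"roll": 0,"claw": 0.3},{"dx": 0,"dy": -5,"dz": 6,"roll": 0,"claw": 0.3}]'

```text
clock: 5.25
tcp_pos: [0.5434, -0.1647, 0.178]
orientation: [0.003, 0.705, 0.709, 0.001]
wrist_force: [0.9, 0.5, -0.7]
finger_gap: 0.0549
grip_force: 0.0
```

```bash
cat > lit.py <<'E'
from h import *
import sys
s=get_state();print(s['clock'],s['tcp_pos'],s['finger_gap'])
c=snap('wrist');hsv=cv2.cvtColor(c['image'],cv2.COLOR_BGR2HSV)
m=cv2.inRange(hsv,(100,120,60),(125,255,255))
n,l,st,ce=cv2.connectedComponentsWithStats(m);k=1+np.argmax(st[1:,4])
p=np.argwhere(l==k)[:,::-1];print('blob',st[k])
w=np.array([unfish(c,*q,float(sys.argv[1]))[:2] for q in p])
r=cv2.minAreaRect((w*1000).astype(np.float32));print('rect mm',r);print(cv2.boxPoints(r).round(1).tolist())
mu=w.mean(0);d=np.linalg.svd(w-mu,full_matrices=False)[2][0];t=(w-mu)@d
print('mid',mu,'dir',np.degrees(np.arctan2(d[1],d[0])),'ends',mu+d*t.min(),mu+d*t.max())
cv2.imwrite('pics/'+sys.argv[2],c['image'])
E
python3 lit.py 0.015 w3.png
```

```text
5.25 [ 0.54341605 -0.16473186  0.17799948] 0.05490260573744025
blob [ 238   37   27  110 1822]
rect mm ((541.5144653320312, -75.79766082763672), (24.673748016357422, 107.09789276123047), 0.2633226811885834)
[[528.9000244140625, -22.299999237060547], [529.4000244140625, -129.39999389648438], [554.0999755859375, -129.3000030517578], [553.5999755859375, -22.200000762939453]]
mid [ 0.54099639 -0.07844038] dir -90.21830896477354 ends [ 0.54121059 -0.02222351] [ 0.54080244 -0.12934187]
```

View pics/w3.png

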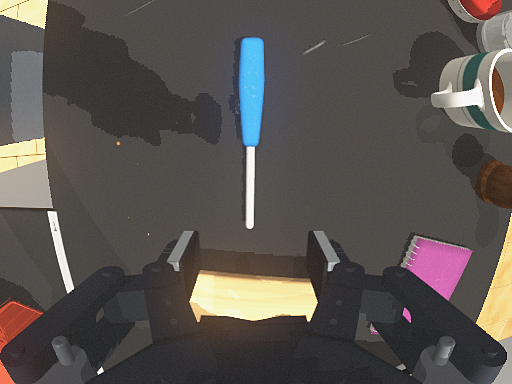

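The lighter lies flat at x≈0.541, with its handle from y=-0.130 to -0.021. In the image the handle runs from (252,40) to (250,145) and the tip is at (250,227). I'll regrasp at y≈-0.074.

Request:
send_rows --increments '[{"dx": 0,"dy": 2,"dz": 0,"roll": 0,"claw": 0.3},{"dx": -0.03,"dy": 3.56,"dz": -1.5,"roll": 0,"claw": 0.3},{"dx": -0.03,"dy": 3.56,"dz": -3.5,"roll": 0,"claw": 0.3},{"dx": -0.03,"dy": 3.56,"dz": -5,"roll": 0,"claw": 0.3},{"dx": -0.03,"dy": 3.56,"dz": -5.95,"roll": 0,"claw": 0.3}]'

```text
clock: 5.92
tcp_pos: [0.5395, -0.0733, 0.0238]
orientation: [-0.001, 0.706, 0.709, -0.001]
wrist_force: [1.0, -0.6, 0.1]
finger_gap: 0.0555
grip_force: 0.0
```

Request:
send_rows --grip_force 80 --increments '[{"dx": 0,"dy": 0,"dz": 0,"roll": 0,"claw": 0},{"dx": 0,"dy": 0,"dz": 0,"roll": 0,"claw": -1},{"dx": 0,"dy": 0,"dz": 0,"roll": 0,"claw": -1},{"dx": 0,"dy": 0,"dz": 0,"roll": 0,"claw": -1},{"dx": 0,"dy": 0,"dz": 0,"roll": 0,"claw": -1}]'

```text
clock: 6.55
tcp_pos: [0.542, -0.0744, 0.0273]
orientation: [0.001, 0.706, 0.708, 0.001]
wrist_force: [-0.7, 0.5, 6.5]
finger_gap: 0.0206
grip_force: 79.3
```

```bash
python3 lit.py 0.0176 w4.png
```

```text
6.55 [ 0.54203367 -0.07435311  0.02734021] 0.020608011728658934
blob [ 229  141   50  178 4073]
rect mm ((541.7548828125, -69.24861145019531), (23.70627784729004, 96.87667083740234), 0.2186107486486435)
[[529.7000122070312, -20.899999618530273], [530.0999755859375, -117.69999694824219], [553.7999877929688, -117.5999984741211], [553.4000244140625, -20.799999237060547]]
mid [ 0.54101281 -0.05704597] dir -89.08335688057188 ends [ 0.54043242 -0.02077132] [ 0.54198157 -0.11759412]
```

Request:
send_rows --increments '[{"dx": 0,"dy": 0,"dz": 0.7,"roll": 0,"claw": -1},{"dx": 0,"dy": 0,"dz": 1.5,"roll": 0,"claw": -1},{"dx": 0,"dy": 0,"dz": 2.5,"roll": 0.3,"claw": -1},{"dx": 0,"dy": 0.2,"dz": 3.5,"roll": 1.1,"claw": -1},{"dx": 0,"dy": 0.8,"dz": 4,"roll": 2.2,"claw": -1}]'

```text
clock: 7.22
tcp_pos: [0.5418, -0.0546, 0.1277]
orientation: [0.001, 0.588, 0.809, 0.0]
wrist_force: [0.6, -0.3, -0.5]
finger_gap: 0.0207
grip_force: 78.5
```

Request:
send_rows --increments '[{"dx": 0,"dy": 0.8,"dz": 0,"roll": 1.1,"claw": -1},{"dx": 0,"dy": 1.6,"dz": 0,"roll": 2.2,"claw": -1},{"dx": 0,"dy": 2.4,"dz": 0,"roll": 3.3,"claw": -1},{"dx": 0,"dy": 3.2,"dz": 0,"roll": 4.4,"claw": -1},{"dx": 0,"dy": 4,"dz": 0,"roll": 5.5,"claw": -1}]'

```text
clock: 7.85
tcp_pos: [0.5409, 0.0466, 0.1261]
orientation: [0.0, 0.241, 0.971, 0.0]
wrist_force: [0.6, 0.6, 0.2]
finger_gap: 0.0207
grip_force: 78.5
```

Request:
send_rows --increments '[{"dx": 0,"dy": 0.8,"dz": 0,"roll": 1.1,"claw": -1},{"dx": 0,"dy": 1.6,"dz": 0,"roll": 2.2,"claw": -1},{"dx": 0,"dy": 2.4,"dz": 0,"roll": 3.3,"claw": -1},{"dx": -0.04,"dy": 3.28,"dz": 0,"roll": 4.4,"claw": -1},{"dx": -0.04,"dy": 3.28,"dz": 0,"roll": 5.17,"claw": -1}]'

```text
clock: 8.48
tcp_pos: [0.5398, 0.1294, 0.1261]
orientation: [0.0, -0.118, 0.993, 0.0]
wrist_force: [0.2, 0.3, -1.0]
finger_gap: 0.0209
grip_force: 78.5
```

Request:
send_rows --increments '[{"dx": 0,"dy": 0,"dz": 0,"roll": 0,"claw": -1},{"dx": 0,"dy": 0,"dz": -0.4,"roll": 0,"claw": -1},{"dx": 0,"dy": 0,"dz": -0.8,"roll": 0,"claw": -1},{"dx": 0,"dy": 0,"dz": -1,"roll": 0,"claw": -1},{"dx": 0,"dy": 0,"dz": -1,"roll": 0,"claw": -1}]'

```text
clock: 9.1
tcp_pos: [0.5395, 0.1277, 0.1002]
orientation: [-0.001, -0.115, 0.993, 0.0]
wrist_force: [-0.3, 0.1, -1.1]
finger_gap: 0.0211
grip_force: 78.5
```

Run:
```python
from h import *
s=get_state();print(s['clock'],s['tcp_pos'],s['orientation'],s['finger_gap'],s['wrist_force'])
t=snap('top')['image'];b=snap('wrist')['image']
cv2.imwrite('pics/p5.png',np.hstack([cv2.resize(t[165:305,100:220],(480,560),interpolation=cv2.INTER_CUBIC)[:,100:400],np.vstack([cv2.resize(b,(500,375)),np.zeros((185,500,3),np.uint8)])]))
```

```text
9.1 [0.53946122 0.12772622 0.1002045 ] [-7.76493232e-04 -1.14563919e-01  9.93415574e-01  6.00579826e-05] 0.021121711924843127 [-0.33941003  0.05303594 -1.0745379 ]
```

View pics/p5.png

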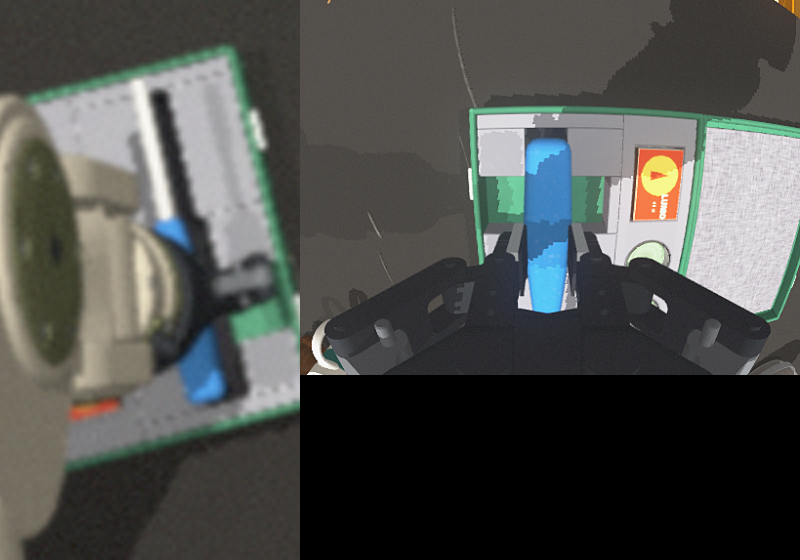

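The wrist view shows the lighter over the cutout and roughly parallel to it. The top view shows the nozzle tip at (140,82) and the cutout tip at (157,92), the offset being parallax. I'll quantify both.

Run:
```python
from h import *
c=dict(np.load('cam_top.npz'));P=lambda x,y:(100+(x+100.5)/4-.5,165+(y+.5)/4-.5)
print('tip',unproj(c,*P(140,81),.083)[:2],'tail',unproj(c,*P(207,404),.08)[:2],'cut tip',unproj(c,*P(157,91),.026)[:2])
w=dict(np.load('cam_wrist.npz'))
W=lambda x,y:((x-300)*1.024,y*1.024)
for n,q,z in(('tray corner',(472,109),.029),('hinge corner',(702,118),.029),('lighter tail',(549,138),.09),('cut tail L',(528,129),.026),('cut tail R',(567,130),.026)):print(n,unfish(w,*W(*q),z)[:2].round(4))
im=w['image'][100:200,165:305];cv2.imwrite('pics/w6.png',cv2.resize(im,None,fx=5.5,fy=5.5,interpolation=cv2.INTER_CUBIC))
```

```text
tip [0.67482361 0.15784738] tail [0.48548974 0.1185258 ] cut tip [0.67852159 0.16066354]
tray corner [0.483  0.0613]
hinge corner [0.4475 0.2227]
lighter tail [0.4864 0.1155]
cut tail L [0.4887 0.1018]
cut tail R [0.4833 0.1278]
```

View pics/w6.png

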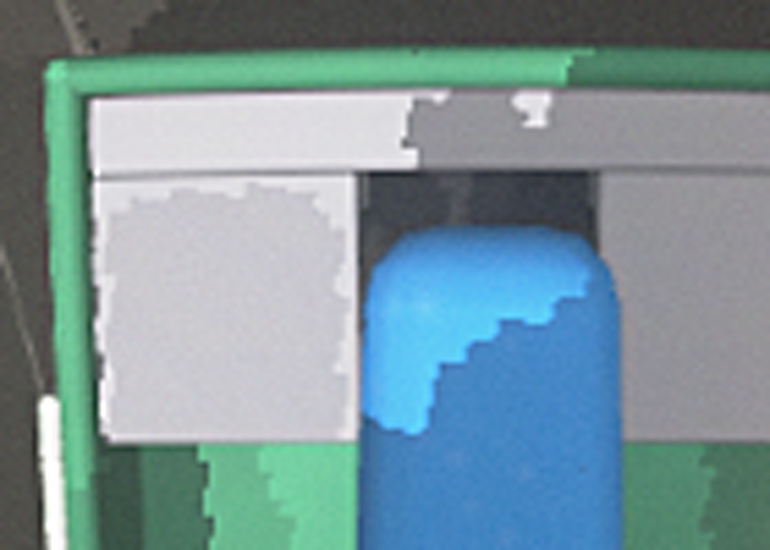

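Run:
```python
from h import *
w=dict(np.load('cam_wrist.npz'))
o=np.array([.5823,.137]);a=np.radians(102.85);X=np.array([np.cos(a),np.sin(a)]);Y=np.array([-X[1],X[0]])
def f(n,x,y,z):
    p=unfish(w,165+(x+.5)/5.5-.5,100+(y+.5)/5.5-.5,z)[:2];d=p-o;print(n,p.round(4),'cutout frame mm',(1000*np.array([d@X,d@Y])).round(1));return p
f('cutL',358,172,.026);f('cutR',598,172,.026);f('cutL2',358,440,.026)
f('notchL',130,440,.026);f('notchR',640,441,.026)
f('tray',47,62,.029);f('tray edge low',75,480,.029);f('tray edge r',760,52,.029)
f('liL',361,400,.083);f('liR',622,400,.083);f('liL',359,540,.083);f('liR',622,540,.083);f('liEnd',485,226,.083)
f('liEndlow',485,226,.075)
```

```text
cutL [0.4885 0.0991] cutout frame mm [-16.   99.9]
cutR [0.4819 0.1274] cutout frame mm [ 13. 100.]
cutL2 [0.521  0.1063] cutout frame mm [-16.3  66.6]
notchL [0.5275 0.078 ] cutout frame mm [-45.3  66.6]
notchR [0.5131 0.1405] cutout frame mm [18.8 66.7]
tray [0.4828 0.0592] cutout frame mm [-53.7 114.3]
tray edge low [0.5333 0.0724] cutout frame mm [-52.1  62.1]
tray edge r [0.4629 0.1426] cutout frame mm [ 32.  115.1]
liL [0.5043 0.1074] cutout frame mm [-11.5  82.6]
liR [0.4991 0.1299] cutout frame mm [11.6 82.7]
liL [0.5169 0.1099] cutout frame mm [-11.8  69.8]
liR [0.5115 0.1331] cutout frame mm [11.9 69.9]
liEnd [0.4869 0.1146] cutout frame mm [-0.6 98. ]
liEndlow [0.4875 0.1147] cutout frame mm [-0.6 97.4]
```

Request:
send_rows --increments '[{"dx": 0,"dy": -0.03,"dz": -0.4,"roll": 0,"claw": -1},{"dx": 0,"dy": -0.03,"dz": -0.8,"roll": 0,"claw": -1},{"dx": 0,"dy": -0.03,"dz": -1.2,"roll": 0,"claw": -1},{"dx": 0,"dy": -0.03,"dz": -1.6,"roll": 0,"claw": -1},{"dx": 0,"dy": -0.03,"dz": -1.7,"roll": 0,"claw": -1}]'

```text
clock: 9.82
tcp_pos: [0.5392, 0.1272, 0.0574]
orientation: [-0.001, -0.115, 0.993, 0.0]
wrist_force: [0.4, -0.4, -0.7]
finger_gap: 0.0209
grip_force: 78.5
```

Run:
```python
from h import *
s=get_state();print(s['clock'],s['tcp_pos'],s['orientation'],s['wrist_force'])
t=snap('top')['image'];b=snap('wrist')['image']
A=cv2.resize(t[180:240,145:185],None,fx=9,fy=9,interpolation=cv2.INTER_CUBIC);B=cv2.resize(b[100:190,185:260],None,fx=5.5,fy=6,interpolation=cv2.INTER_CUBIC)[:540]
cv2.imwrite('pics/p7.png',np.hstack([A,B]))
```

```text
9.825 [0.53923851 0.12715438 0.05735656] [-9.25397016e-04 -1.14860220e-01  9.93381229e-01  8.04729439e-05] [ 0.40977504 -0.40896456 -0.70363813]
```

View pics/p7.png

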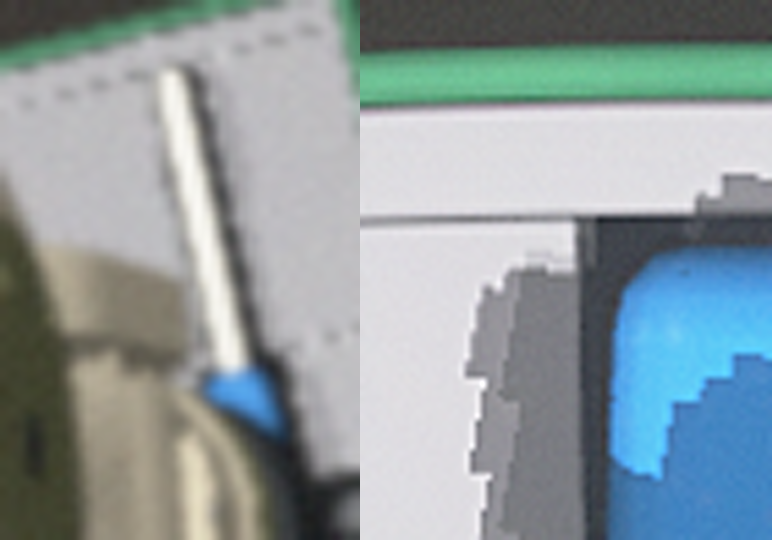

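The top view shows the nozzle just above its slot, with a sliver of dark slot on its right. The wrist view shows the cutout tail corner at (578,216) and the lighter edge at (608,350). I'll read the right edges numerically.

Run:
```python
from h import *
w=dict(np.load('cam_wrist.npz'));im=w['image'].astype(int)
o=np.array([.5823,.137]);a=np.radians(102.85);X=np.array([np.cos(a),np.sin(a)]);Y=np.array([-X[1],X[0]])
def f(u,v,z):
    d=unfish(w,u,v,z)[:2]-o;return (1000*np.array([d@X,d@Y])).round(1)
for v in(138,150,158,165,172):
    r=im[v];blue=np.nonzero((r[:,0]-r[:,2]>60)&(np.arange(512)>200)&(np.arange(512)<330))[0]
    l,q=(blue.min(),blue.max()) if len(blue) else(240,260)
    g=r.sum(1)
    print(v,'blue',l,q,f(l-.5,v,.041),f(q+.5,v,.041),'L',g[l-12:l+1].tolist(),'R',g[q:q+14].tolist())
print('cut corner L',f(185+(578-360)/5.5-.4,100+216/6-.4,.026),'liEnd',f(185+400/5.5,100+246/6,.041))
c=dict(np.load('cam_top.npz'))
for n,x,y,z in(('nozzle tip',174,68,.040),('noz right at v',225,220,.04),('noz left',175,220,.04),('slot right edge',235,220,.026)):
    d=unproj(c,145+x/9-.45,180+y/9-.45,z)[:2]-o;print(n,(1000*np.array([d@X,d@Y])).round(1))
print(c['image'].astype(int).sum(2)[204,158:182].tolist(),c['image'].astype(int).sum(2)[196,156:178].tolist())
```

```text
138 blue 240 260 [-7.5 99.9] [ 2.5 99.9] L [202, 193, 198, 205, 204, 201, 214, 197, 201, 207, 207, 214, 218] R [198, 195, 194, 190, 197, 197, 189, 190, 210, 193, 192, 196, 193, 207]
150 blue 232 275 [-11.3  94.2] [ 9.6 94.3] L [379, 382, 384, 390, 349, 224, 209, 206, 218, 195, 195, 186, 305] R [380, 269, 182, 194, 209, 350, 441, 447, 448, 442, 448, 447, 454, 444]
158 blue 231 277 [-11.8  90.3] [10.7 90.4] L [375, 378, 387, 396, 388, 356, 199, 202, 219, 213, 190, 251, 385] R [298, 207, 157, 343, 445, 449, 452, 445, 450, 444, 441, 451, 450, 438]
165 blue 230 277 [-12.3  86.9] [10.7 87.1] L [379, 384, 379, 374, 382, 383, 352, 241, 195, 225, 218, 182, 307] R [297, 197, 184, 351, 441, 452, 442, 447, 447, 455, 447, 456, 435, 447]
172 blue 230 277 [-12.3  83.5] [10.8 83.6] L [374, 370, 376, 371, 375, 387, 345, 238, 194, 194, 211, 171, 326] R [312, 191, 210, 353, 449, 454, 435, 447, 435, 439, 441, 435, 441, 444]
cut corner L [-16.1 100.1] liEnd [ 1.2 98.5]
nozzle tip [ -1.  -96.6]
noz right at v [ -5.4 -52. ]
noz left [  7.8 -55.4]
slot right edge [ -5.6 -53.8]
[568, 569, 569, 571, 570, 567, 520, 546, 706, 724, 638, 363, 331, 474, 523, 559, 568, 576, 575, 569, 570, 570, 571, 575] [567, 572, 573, 566, 572, 558, 527, 527, 698, 732, 668, 406, 288, 409, 478, 516, 556, 566, 577, 570, 569, 575]
```

Run:
```python
from h import *
c=dict(np.load('cam_top.npz'));o=np.array([.5823,.137]);a=np.radians(102.85);X=np.array([np.cos(a),np.sin(a)]);Y=np.array([-X[1],X[0]])
i0=cv2.imread('pics/top0.png').astype(float).sum(2);i1=c['image'].astype(float).sum(2)
def line(im,rows,sgn,base,z,n,u0,half):
    P=[]
    for v in rows:
        uc=u0+(v-188)*.2194;k=np.arange(int(uc-half),int(uc+half)+1)
        wt=np.clip(sgn*(im[v,k]-base),0,None);u=(wt*k).sum()/wt.sum()
        d=unproj(c,u,v,z)[:2]-o;P.append([1000*d@Y,1000*d@X])
    P=np.array(P);f=np.polyfit(P[:,0],P[:,1],1);r=P[:,1]-np.polyval(f,P[:,0])
    print(n,'lat at tip(-95)',np.polyval(f,-95).round(2),'at -50',np.polyval(f,-50).round(2),'at 44',np.polyval(f,44).round(2),'slope deg',np.degrees(f[0]).round(2),'rms',r.std().round(2))
line(i0,range(192,218),-1,480,.026,'slot nozzle part',164.7,6)
line(i0,range(224,262),-1,200,.026,'slot handle part',164.7,9)
for z in(.037,.041,.045):line(i1,range(190,219),1,600,z,'nozzle z%.3f'%z,163,5)
line(i1,range(190,219),1,600,.039,'nozzle',163,7)
for v in (192,200,208,216):print(v,i0[v,158:180].astype(int).tolist(),i1[v,158:180].astype(int).tolist())
```

```text
slot nozzle part lat at tip(-95) 1.65 at -50 1.39 at 44 0.83 slope deg -0.34 rms 0.26
slot handle part lat at tip(-95) 1.89 at -50 1.13 at 44 -0.45 slope deg -0.97 rms 2.16
nozzle z0.037 lat at tip(-95) 1.7 at -50 1.94 at 44 2.44 slope deg 0.31 rms 0.12
nozzle z0.041 lat at tip(-95) 0.96 at -50 1.2 at 44 1.7 slope deg 0.31 rms 0.11
nozzle z0.045 lat at tip(-95) 0.22 at -50 0.46 at 44 0.96 slope deg 0.31 rms 0.11
nozzle lat at tip(-95) 1.33 at -50 1.57 at 44 2.07 slope deg 0.31 rms 0.11
192 [575, 575, 569, 526, 389, 251, 158, 114, 141, 263, 440, 551, 572, 566, 572, 585, 574, 568, 584, 567, 576, 572] [570, 572, 564, 524, 509, 673, 723, 682, 427, 268, 389, 479, 519, 551, 573, 569, 575, 570, 569, 570, 572, 570]
200 [579, 576, 576, 577, 581, 514, 354, 222, 147, 134, 148, 290, 460, 557, 576, 575, 575, 573, 576, 581, 574, 570] [573, 572, 572, 567, 527, 446, 509, 699, 725, 655, 373, 269, 400, 483, 527, 556, 570, 569, 569, 573, 572, 581]
208 [570, 575, 580, 574, 579, 570, 573, 517, 349, 210, 136, 130, 159, 326, 509, 561, 574, 581, 581, 582, 573, 577] [502, 536, 547, 560, 568, 571, 538, 484, 539, 704, 723, 601, 337, 287, 442, 515, 554, 578, 576, 575, 570, 580]
216 [582, 584, 579, 570, 580, 580, 589, 576, 578, 521, 340, 185, 141, 127, 182, 354, 534, 574, 582, 577, 587, 596] [349, 356, 360, 360, 361, 363, 371, 389, 439, 438, 588, 711, 693, 512, 275, 293, 460, 522, 563, 569, 580, 591]
```

Request:
send_rows --increments '[{"dx": 0.025,"dy": -0.035,"dz": 0,"roll": -0.08,"claw": -1},{"dx": 0.025,"dy": -0.035,"dz": -0.1,"roll": -0.08,"claw": -1},{"dx": 0.025,"dy": -0.035,"dz": -0.2,"roll": -0.08,"claw": -1},{"dx": 0.025,"dy": -0.035,"dz": -0.3,"roll": -0.08,"claw": -1},{"dx": 0.025,"dy": -0.035,"dz": -0.4,"roll": -0.08,"claw": -1}]'

```text
clock: 10.55
tcp_pos: [0.5407, 0.1265, 0.049]
orientation: [0.0, -0.109, 0.994, 0.0]
wrist_force: [-1.2, 1.5, 3.1]
finger_gap: 0.0212
grip_force: 78.7
```

Request:
send_rows --increments '[{"dx": 0,"dy": 0,"dz": -0.08,"roll": 0,"claw": -1},{"dx": 0,"dy": 0,"dz": -0.16,"roll": 0,"claw": -1},{"dx": 0,"dy": 0,"dz": -0.24,"roll": 0,"claw": -1},{"dx": 0,"dy": 0,"dz": -0.32,"roll": 0,"claw": -1},{"dx": 0,"dy": 0,"dz": -0.4,"roll": 0,"claw": -1}]'

```text
clock: 11.18
tcp_pos: [0.541, 0.1266, 0.039]
orientation: [0.001, -0.109, 0.994, 0.0]
wrist_force: [-1.8, 0.9, 6.1]
finger_gap: 0.0209
grip_force: 79.4
```

Request:
send_rows --increments '[{"dx": 0,"dy": 0,"dz": -0.08,"roll": 0,"claw": -1},{"dx": 0,"dy": 0,"dz": -0.16,"roll": 0,"claw": -1},{"dx": 0,"dy": 0,"dz": -0.24,"roll": 0,"claw": -1},{"dx": 0,"dy": 0,"dz": -0.3,"roll": 0,"claw": -1},{"dx": 0,"dy": 0,"dz": -0.3,"roll": 0,"claw": -1}]'

```text
clock: 11.8
tcp_pos: [0.5411, 0.1267, 0.0352]
orientation: [0.001, -0.11, 0.994, 0.0]
wrist_force: [-12.5, -0.0, 35.4]
finger_gap: 0.0209
grip_force: 83.4
```

Request:
send_rows --increments '[{"dx": 0,"dy": 0,"dz": -0.1,"roll": 0,"claw": -1},{"dx": 0,"dy": 0,"dz": -0.1,"roll": 0,"claw": -1},{"dx": 0,"dy": 0,"dz": 0.15,"roll": 0,"claw": -1},{"dx": 0,"dy": 0,"dz": 0.15,"roll": 0,"claw": -0.1},{"dx": 0,"dy": 0,"dz": 0.15,"roll": 0,"claw": -0.1}]'

```text
clock: 12.42
tcp_pos: [0.5402, 0.1261, 0.0338]
orientation: [-0.001, -0.109, 0.994, -0.0]
wrist_force: [0.3, -0.7, -0.2]
finger_gap: 0.0383
grip_force: 0.0
```

Request:
send_rows --increments '[{"dx": 0,"dy": 0,"dz": 0,"roll": 0,"claw": -0.1},{"dx": 0,"dy": 0,"dz": 0.5,"roll": 0,"claw": -0.1},{"dx": 0,"dy": 0,"dz": 1.5,"roll": 0,"claw": -0.1},{"dx": 0,"dy": 0,"dz": 3,"roll": 0,"claw": -0.1},{"dx": 0,"dy": 0,"dz": 4,"roll": 0,"claw": -0.1}]'

```text
clock: 13.05
tcp_pos: [0.5414, 0.1263, 0.1372]
orientation: [0.001, -0.109, 0.994, -0.0]
wrist_force: [0.0, 0.1, -0.7]
finger_gap: 0.0385
grip_force: 0.0
```

Run:
```python
from h import *
s=get_state();print(s['clock'],s['tcp_pos'],s['wrist_force'])
t=snap('top')['image'];b=snap('wrist')['image'];sd=snap('side')['image']
cv2.imwrite('pics/p8.png',np.hstack([cv2.resize(b[80:330,130:400],(432,400)),cv2.resize(sd[215:295,190:310],(360,400),interpolation=cv2.INTER_CUBIC)]))
```

```text
13.05 [0.54139501 0.12633707 0.13720926] [ 0.02769683  0.07934258 -0.66702165]
```

View pics/p8.png

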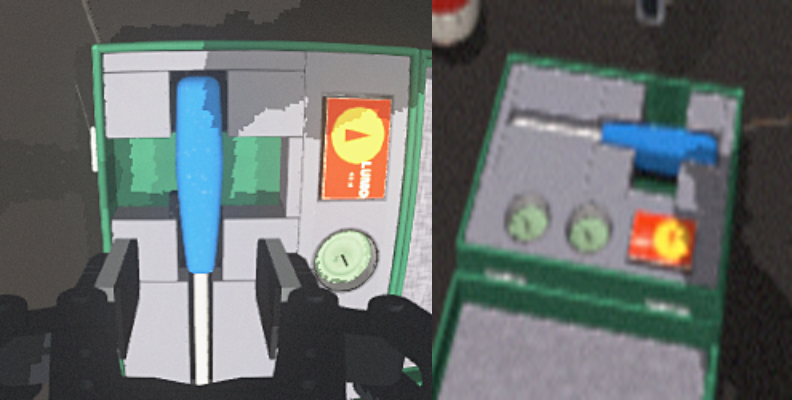

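The lighter is centred in the cutout and looks flush. I'll confirm by pressing on top with closed fingers, first at mid-handle.

Request:
send_rows --increments '[{"dx": 0,"dy": 0,"dz": 0,"roll": 0,"claw": -1},{"dx": 0,"dy": 0,"dz": -1,"roll": 0,"claw": -1},{"dx": 0,"dy": 0,"dz": -2,"roll": 0,"claw": -1},{"dx": 0,"dy": 0,"dz": -2.9,"roll": 0,"claw": -1},{"dx": 0,"dy": 0,"dz": -3,"roll": 0,"claw": -1}]'

```text
clock: 13.82
tcp_pos: [0.538, 0.1261, 0.0569]
orientation: [-0.003, -0.109, 0.994, 0.0]
wrist_force: [-0.1, 0.1, 0.5]
finger_gap: 0.0002
grip_force: 0.0
```

Request:
send_rows --increments '[{"dx": 0,"dy": 0,"dz": -0.1,"roll": 0,"claw": -1},{"dx": 0,"dy": 0,"dz": -0.2,"roll": 0,"claw": -1},{"dx": 0,"dy": 0,"dz": -0.3,"roll": 0,"claw": -1},{"dx": 0,"dy": 0,"dz": -0.4,"roll": 0,"claw": -1},{"dx": 0,"dy": 0,"dz": -0.4,"roll": 0,"claw": -1}]'

```text
clock: 14.45
tcp_pos: [0.5405, 0.1263, 0.0497]
orientation: [-0.0, -0.109, 0.994, 0.0]
wrist_force: [0.5, -0.3, -0.2]
finger_gap: -0.0002
grip_force: 0.0
```

Request:
send_rows --increments '[{"dx": 0,"dy": 0,"dz": -0.08,"roll": 0,"claw": -1},{"dx": 0,"dy": 0,"dz": -0.16,"roll": 0,"claw": -1},{"dx": 0,"dy": 0,"dz": -0.24,"roll": 0,"claw": -1},{"dx": 0,"dy": 0,"dz": -0.28,"roll": 0,"claw": -1},{"dx": 0,"dy": 0,"dz": -0.28,"roll": 0,"claw": -1}]'

```text
clock: 15.08
tcp_pos: [0.5408, 0.1261, 0.0443]
orientation: [0.0, -0.109, 0.994, -0.0]
wrist_force: [-3.6, -2.1, 12.1]
finger_gap: -0.0003
grip_force: 6.1
```

Request:
send_rows --increments '[{"dx": 0,"dy": 0,"dz": -0.12,"roll": 0,"claw": -1},{"dx": 0,"dy": 0,"dz": -0.12,"roll": 0,"claw": -1},{"dx": 0,"dy": 0,"dz": -0.12,"roll": 0,"claw": -1},{"dx": 0,"dy": 0,"dz": -0.12,"roll": 0,"claw": -1},{"dx": 0,"dy": 0,"dz": -0.12,"roll": 0,"claw": -1}]'

```text
clock: 15.7
tcp_pos: [0.5409, 0.1261, 0.0442]
orientation: [0.001, -0.109, 0.994, -0.0]
wrist_force: [-11.6, -2.0, 33.8]
finger_gap: -0.0002
grip_force: 16.9
```

Request:
send_rows --increments '[{"dx": 0,"dy": 0,"dz": 0.5,"roll": 0,"claw": -1},{"dx": 0,"dy": 0,"dz": 1.5,"roll": 0,"claw": -1},{"dx": 0,"dy": 0,"dz": 3,"roll": 0,"claw": -1},{"dx": 0,"dy": 0,"dz": 5,"roll": 0,"claw": -1},{"dx": 0,"dy": 0,"dz": 5,"roll": 0,"claw": -1}]'

```text
clock: 16.32
tcp_pos: [0.5436, 0.1266, 0.1691]
orientation: [0.004, -0.109, 0.994, -0.0]
wrist_force: [1.3, -0.5, 0.3]
finger_gap: 0.0
grip_force: 0.0
```

```bash
python3 lit.py 0.024 w9.png
python3 - <<'E'
from h import *
w=dict(np.load('cam_wrist.npz'));o=np.array([.5823,.137]);a=np.radians(102.7);X=np.array([np.cos(a),np.sin(a)]);Y=np.array([-X[1],X[0]])
hsv=cv2.cvtColor(w['image'],cv2.COLOR_BGR2HSV);m=cv2.inRange(hsv,(100,120,60),(125,255,255))
p=cv2.findNonZero(m)[:,0];L=np.array([(1000*((unfish(w,*q,.024)[:2]-o)@np.c_[X,Y])) for q in p])
print(L.min(0),L.max(0))
E
```

```text
16.325 [0.54356271 0.12663119 0.1690727 ] 3.488445388346522e-05
blob [ 241  125   27  104 2190]
rect mm ((536.0313720703125, 125.00712585449219), (98.54810333251953, 24.079355239868164), 13.146780967712402)
[[485.29998779296875, 125.5], [490.79998779296875, 102.0999984741211], [586.7999877929688, 124.5], [581.2999877929688, 147.89999389648438]]
mid [0.53294318 0.1246827 ] dir 13.474692532885133 ends [0.48801806 0.11391812] [0.58387864 0.13688743]
[-13.56400624  -1.46505636] [10.55366871 97.04254887]
```

```bash
python3 -c "
from h import *
print(hand_in())"
```

```text
the job is handed in; nothing more can be done
None
```

The lighter is pressed into its cutout, flush by a 34 N check press at mid-handle, centred in the wrist view and let go. The job is handed in at about 16 s of the 54 s; no verdict came back.

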